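# Stand the stacking post over the hidden cross-bar of a covered drying tray

## Robot

A 6-joint arm with a two-finger parallel gripper is mounted at the origin on the work surface. World frame = base frame: x ahead of the robot, y to its left, z up, the work surface at z = 0. Lengths are in m, angles in rad, forces in N, time in s.
With the tool pointing down it reaches from about 0.35 to 0.775 m from the base axis. Payload 7.3 kg.
Tool frame: the origin (TCP) lies at the very end of the fingers, on their centre line; the grasp point (between the pads) lies 19 mm behind it; z points along the fingers, y is the line along which they close (so a half turn about z gives the same grasp; the last joint's range is limited). The gripper opens to 92 mm and grips with 3 to 60 N. Pads are 19 mm wide; open, the fingers measure 130 mm over their backs; the gripper's body (75 mm by 190 mm) begins 47 mm behind the grasp point.
Start: joints at [0.975, 0.342, 1.524, -0, 1.275, -0.146], TCP at [0.228, 0.473, 0.227] pointing down, gripper open.
Joint ranges: [-2.53, 2.53], [-0.77, 2.02], [0.04, 2.7], [-1, 4.14], [0.28, 2.66], [-3.11, 3.11]. Speed limits (rad/s): [2.57, 2.57, 3.14, 3.14, 3.14, 3.14].

## Interface

Orientations are given as [roll, pitch, yaw] about the fixed x, y, z axes, in that order (R = Rz(yaw) Ry(pitch) Rx(roll)).
In Python, from cell import robot gives the robot as it stands. The module is installed in compiled form; this text tells all that it offers.
- The arm moves only by the tool arm_command, never from a script. Its argument "moves" is a list of rows, each a list of 3 entries, a list of its own where there are three numbers: the shift along the tool's x, y, z in m, then the turn, a rotation vector about the tool's x, y, z in rad, then the finger opening in m, from 0 to 0.0918. In form: [[[dx, dy, dz], [ax, ay, az], claw], ...]. A call has exactly 5 rows; each row is the pose to reach, as a shift and turn from the pose commanded when the call began, along the tool's axes at that moment; what a row does not reach only later rows make up. A row lasts 1/10 s, in which the tool goes at most 50 mm and 8.59 degrees, less where a joint would pass 70% of its speed; a pose out of reach is approached as far as the arm can. A call with a gripper value outside its range is refused whole. The fingers move at their own pace and stop on an object; "squeeze" is the grip in N (left out, the last holds). Time passes only in rows, so rows that repeat a pose let the fingers close, or fill a call up. It gives the time, the measured TCP pose, the force, the opening and the grip force at its end, in the units of the state.
- robot.observe(): the state, without advancing time (a new reading comes with each control period).
- robot.read_camera(name): name is "side" or "top" or "wrist"; returns the picture (420x560x3 uint8, red, green, blue); there is no depth.
- robot.camera_model(name): a dict with "fx", "fy", "cx", "cy" (pixels), "R" (3x3) and "t" (3): a world point X has camera coordinates R X + t. Camera axes: x right, y down, z forward; pixel columns grow to the right and rows downward; lengths in m; the calibration is good to about 2 mm. A picture is of the moment at which its call begins: read the wrist's pose just before it. camera_model takes no time and is no camera call; for the wrist camera it gives the pose at the moment of the call.
- robot.hand_in(): hands the job in; it is judged then, once.
The state is a dict: "time": time; "qpos": joint angles; "qvel": joint speeds; "joint_efforts": joint torques, N m; "tool_pos": TCP position; "tool_rot": TCP orientation; "contact_force": force on the tool from outside, world axes, zero at the start; "torque": the same for the moment, N m; "opening": finger opening in m; "grip_force": force on a finger pad.
Only numpy, scipy, OpenCV 4.12 (cv2) and the standard library are available. Lean on these libraries where they do the work, as an engineer would, in place of code of your own. Each camera call takes 0.05 s, during which the arm holds its last target. There are 200 camera calls.

## Task

The low drying tray is closed with a springy slatted cover, and somewhere under it runs one hidden cross-bar. First feel for the bar by pressing gently along the cover with the shut fingers until you find where it stops giving; then gently stand the tall stacking post upright on the cover right over the bar, so that it does not sag, and let go. Never rest the post on a part of the cover that gives way, never press hard enough to dent the cover (under 25 N), and leave the other things alone.

Things in the scene. Friction and masses are not known exactly. Their poses are not given: they have to be found in the camera images.
- tray: Low dark steel tray with a flat plain slatted metal cover, fixed to the table. Outside 150 (x) by 340 (y) by 40 mm high (all sizes in mm); origin at the centre of its underside on the table, y along its length, z up. Unseen inside, one steel cross-bar 12 wide runs across (parallel to x), its centre under the joint of some two slats (to 2 mm), within 92 of the middle along y; no other support is inside.
- cover (a point): Centre of the cover's top, 42 above the tray's underside; axes as the tray's. The cover is 130 (x) by 300 (y): 20 slats, each 15 wide (y) and 130 long (x), each sinking by itself on springs, about 160 N/m a slat after 0.25 N, up to 14 deep, and springing back. Over 25 N from the fingers dents it. The post stood on soft slats sinks 8 to 11, centred over the bar 1 to 2.
- cover_left (a point): Middle of the cover's +y end, at its top, 150 from the centre. How the cover feels: the two neighbouring slats over the bar sink 1, then stiffen to 10 N/mm; all others, those at the ends too, are soft. A fingertip rests on two or three slats at once and feels firm if any one of them is a firm one.
- post: Tall steel stacking post, loose: round foot plate 54 across and 10 thick, round shaft 30 across on its centre, 120 high in all, about 0.8 kg, most of it low. Origin at the centre of the foot's underside, z along the shaft. It stands upright on the table at the start; grip the shaft from above, 70 to 100 above the foot.
- stub: Short stacking post, same foot and shaft but only 60 high; standing near the tall one, either may be the nearer to the robot. Not wanted; leave it alone. Origin at the centre of its foot's underside.
- fillet_a: dried fish fillet, a brown spindle 170 long, 37 thick, lying on the table; origin under its middle, x along it. Leave it alone.
- fillet_b: dried fish fillet, a brown spindle 170 long, 37 thick, lying on the table; origin under its middle, x along it. Leave it alone.
- fillet_c: dried fish fillet, a brown spindle 170 long, 37 thick, lying on the table; origin under its middle, x along it. Leave it alone.
- brush: hand brush lying on the table beyond the tray; origin under it. Leave it alone.
- jar: closed jar 70 across, 100 high, standing; origin under its centre. Leave it alone.
- bowl: steel bowl 100 across, 45 high, standing; origin under its centre. Leave it alone.

How it is judged:
On the way, in this order (a step that is already met when the one before it is completed fails the run):
1. the cover is pressed with the fingers (over 1 N) before the post is taken (contact force between the fingers and tray above 1 N and height (world z) of post below 0.01 m), for 0.05 s.
2. the tall post is lifted off the table (height (world z) of post above 0.03 m), for 0.1 s.
At the end, for the whole second after the job is handed in: The tall post stands at rest and released, upright within 0.04 rad, its foot wholly on the cover (origin within 37 of the tray's middle across and 123 along), sunk less than 2.5 below the unpressed cover top (origin 39.5 to 44 above the tray's underside) (x of post in the frame of tray between -0.037 and 0.037 m and y of post in the frame of tray between -0.123 and 0.123 m and z of post in the frame of tray between 0.0395 and 0.044 m and angle between post's own z axis and vertical below 0.04 rad and linear speed of post below 0.01 m/s and contact force between the fingers and post below 0.01 N); the robot touches nothing.
It fails at once if the post sags into a soft part of the cover (its foot's centre more than 3.5 below the cover top) (x of post in the frame of tray between -0.037 and 0.037 m and y of post in the frame of tray between -0.123 and 0.123 m and z of post in the frame of tray below 0.0385 m).
It fails at once if the fingers press the cover or tray with more than 25 N (contact force between the fingers and tray above 25 N).
It fails at once if the post is dropped or rammed on the tray (over 30 N) (contact force between post and tray above 30 N).
It fails at once if another thing is pushed more than 20 mm (distance of any of stub, fillet_a, fillet_b, fillet_c, brush, jar, bowl from where it was at the start of the episode above 0.02 m).
It also fails if it takes over 72 s, if anything falls off the work surface, if the arm or the gripper's body presses on something with over 40 N, if the wrist force passes 120 N, or if a joint passes its speed limit or range.

## Working session

There is one attempt and no reset: what is moved stays moved. The work goes in short steps, Python scripts to look and compute and a tool call to move; the robot and the scene stay as the last step left them, time stands still between calls to the robot, and variables do not carry over. Pictures are saved under pics/ and viewed, at most 10 in all, crops included, and the job is handed in when it is done.

Besides the shell and the picture viewer there is one more tool, called after "Emit:" by a JSON object that holds its "method" and its "body", one argument or row to a line. arm_command: Moves the arm, as the interface text tells. Its arguments: {"type":"object","properties":{"moves":{"type":"array"},"squeeze":{"type":"number"}},"required":["moves"]}

```bash
mkdir -p pics; python3 - <<'E'
from cell import robot
import cv2
for n in("top","side"):
    im=robot.read_camera(n); cv2.imwrite(f"pics/{n}0.png",im[:,:,::-1])
    m=robot.camera_model(n); print(n,{k:(v if not hasattr(v,'tolist') else v.round(4).tolist()) for k,v in m.items()})
print(robot.observe())
E
```

```text
top {'fx': 502.38449657999934, 'fy': 502.38449657999934, 'cx': 282.39679130093145, 'cy': 205.48382062780095, 'R': [[-0.0023, -1.0, -0.0046], [-0.9833, 0.0031, -0.1821], [0.1822, 0.0042, -0.9833]], 't': [-0.0478, 0.5383, 1.2684]}
side {'fx': 429.19154428439566, 'fy': 429.19154428439566, 'cx': 275.9023909804513, 'cy': 208.84623057676947, 'R': [[0.9803, -0.1973, 0.0107], [-0.1444, -0.7526, -0.6425], [0.1348, 0.6283, -0.7662]], 't': [-0.5243, 0.0738, 1.217]}
{'time': 0.1, 'qpos': array([ 9.75006188e-01,  3.42640867e-01,  1.52488332e+00,  1.92297120e-05,
        1.27537450e+00, -1.45998743e-01]), 'qvel': array([-0.00171086, -0.00250099, -0.00201448,  0.00018166,  0.00136634,
       -0.00145673]), 'joint_efforts': array([ 2.07288984e-03, -4.32001269e+01, -2.44696140e+01,  7.20398873e-02,
        5.26024529e-02, -6.43196677e-05]), 'tool_pos': array([0.22804133, 0.47251318, 0.22613409]), 'tool_rot': array([-3.14030319e+00, -2.08196330e-04,  2.69179551e+00]), 'contact_force': array([ 0.27901579,  0.23379194, -0.52869444]), 'torque': array([-0.01983539,  0.08060792,  0.01590741]), 'grip_force': 0.0, 'opening': 0.0917001007874598}
```

View pics/top0.png

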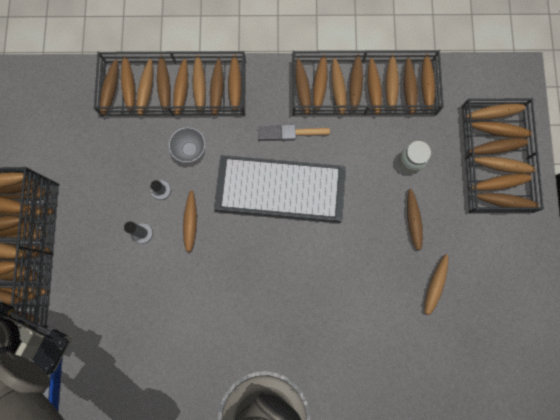

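View pics/side0.png

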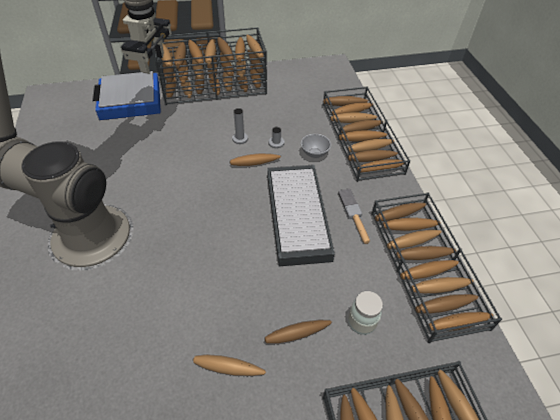

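The top view shows the tray centred at about (281,189), turned slightly. The tall post's foot is at (143,234) with its top at (130,228). The stub is at (162,191), the bowl at (187,146) and a fillet at (190,222).

```bash
cat > h.py <<'E'
from cell import robot
import cv2,numpy as np
from scipy.spatial.transform import Rotation as Ro
def ray(m,uv,z):
    uv=np.atleast_2d(uv).astype(float)
    d=np.c_[(uv[:,0]-m["cx"])/m["fx"],(uv[:,1]-m["cy"])/m["fy"],np.ones(len(uv))]@m["R"]
    c=-m["R"].T@m["t"]
    return c+d*((z-c[2])/d[:,2])[:,None]
def proj(m,X):
    p=np.atleast_2d(X)@np.asarray(m["R"]).T+m["t"]
    return np.c_[p[:,0]/p[:,2]*m["fx"]+m["cx"],p[:,1]/p[:,2]*m["fy"]+m["cy"]]
def tool(d):  # world vector -> tool axes now
    s=robot.observe(); return Ro.from_euler("xyz",s["tool_rot"]).inv().apply(d)
E
python3 - <<'E'
from h import *
def blob(mask,near):
    n,l,s,c=cv2.connectedComponentsWithStats(mask.astype(np.uint8)); 
    i=1+np.argmin(np.hypot(*(c[1:]-near).T)+1e3*(s[1:,4]<30)); return (l==i),s[i]
for n,cov,foot,top in(("top",(281,189),(143,236),(130,228)),("side",(300,212),(239,140),(239,112))):
    im=cv2.imread(f"pics/{n}0.png"); m=robot.camera_model(n); g=cv2.cvtColor(im,cv2.COLOR_BGR2GRAY)
    k=cv2.morphologyEx((g>140).astype(np.uint8),cv2.MORPH_CLOSE,np.ones((5,5)))
    b,s=blob(k,cov); ys,xs=np.nonzero(b); 
    P=ray(m,np.c_[xs,ys],.042)[:,:2]
    r=cv2.minAreaRect(P.astype(np.float32)*1000); print(n,"cover",r,s)
    c=im[foot[1]-50:foot[1]+40,foot[0]-50:foot[0]+60]; c=cv2.resize(c,None,fx=4,fy=4,interpolation=cv2.INTER_CUBIC)
    cv2.imwrite(f"pics/{n}c.png",c)
    for nm,p,z in(("foot",foot,.01),("top",top,.12)): print(nm,ray(m,p,z).round(4))
a=cv2.imread("pics/topc.png");b=cv2.imread("pics/sidec.png");cv2.imwrite("pics/cc.png",cv2.resize(np.hstack([a,b]),(800,327)))
E
```

```text
top cover ((589.4345092773438, -43.047760009765625), (298.3454895019531, 128.8185272216797), 84.55265808105469) [ 222  159  116   57 5315]
foot [[0.4635 0.3241 0.01  ]]
top [[0.4698 0.3259 0.12  ]]
side cover ((591.383056640625, -31.732086181640625), (322.7491760253906, 130.08682250976562), 84.5740737915039) [ 271  164   59   88 3644]
foot [[0.4688 0.3127 0.01  ]]
top [[0.4762 0.3214 0.12  ]]
```

View pics/cc.png

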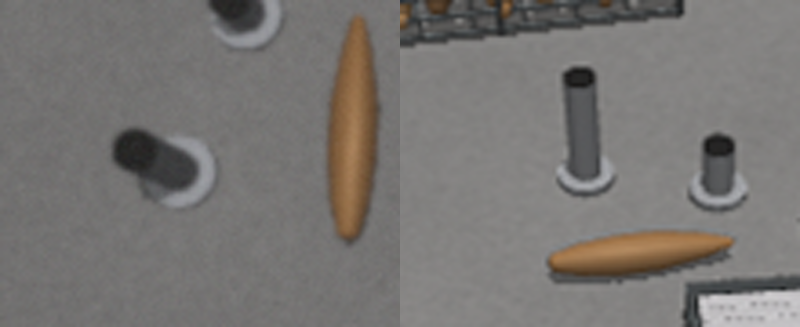

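The crop shows the tall post's foot at about (143,233) with its top at (131,227) in the top picture. In the side picture they are at (240,138) and (238.5,111). The stub is well apart from it. The cover measured 298×129 mm, which fits the given size.

```bash
cat >> h.py <<'E'
C=np.array([.5894,-.0430]);Y=np.deg2rad(-5.45)
def on(s,x=0): return C+s*np.array([-np.sin(Y),np.cos(Y)])+x*np.array([np.cos(Y),np.sin(Y)])
def goto(p,yaw):
    s=robot.observe();R0=Ro.from_euler("xyz",s["tool_rot"]);R1=Ro.from_euler("xyz",[np.pi,0,yaw])
    print("pos",s["tool_pos"].round(4),"rot",s["tool_rot"].round(4),"F",s["contact_force"].round(2),"t",s["time"])
    print("shift",R0.inv().apply(np.array(p)-s["tool_pos"]).round(4),"turn",(R0.inv()*R1).as_rotvec().round(4))
E
python3 - <<'E'
from h import *
t,s=robot.camera_model("top"),robot.camera_model("side")
print("top",ray(t,(130.7,226.7),.12),ray(s,(238.5,111.2),.12)); print("foot",ray(t,(142.8,233.3),.005),ray(s,(239.9,137.9),.005))
print("stub",ray(t,(162,191),.0)); 
goto([*on(65),.10],np.pi/2+Y)
E
```

```text
top [[0.47304942 0.3243431  0.12      ]] [[0.47516586 0.32582258 0.12      ]]
foot [[0.47146764 0.32640749 0.005     ]] [[0.47396695 0.32873132 0.005     ]]
stub [[0.58867949 0.28079135 0.        ]]
pos [0.228  0.4725 0.2261] rot [-3.1403e+00 -2.0000e-04  2.6918e+00] F [ 0.28  0.23 -0.53] t 0.1
shift [2.20241e+01 6.06473e+01 5.25000e-02] turn [-1.3000e-03  6.0000e-04  1.2161e+00]
```

```bash
python3 - <<'E'
from h import *
goto([*on(.065),.10],np.pi/2+Y)
E
```

```text
pos [0.228  0.4725 0.2261] rot [-3.1403e+00 -2.0000e-04  2.6918e+00] F [ 0.28  0.23 -0.53] t 0.1
shift [-0.527  -0.246   0.1263] turn [-1.3000e-03  6.0000e-04  1.2161e+00]
```

Emit:
{"method": "arm_command", "body": {
  "moves": [
    [[-0.527,-0.246,0.05],[0,0,1.216],0],
    [[-0.527,-0.246,0.05],[0,0,1.216],0],
    [[-0.527,-0.246,0.05],[0,0,1.216],0],
    [[-0.527,-0.246,0.05],[0,0,1.216],0],
    [[-0.527,-0.246,0.05],[0,0,1.216],0]
  ]
}}

```text
time: 0.6
tool_pos: [0.3864, 0.2781, 0.205]
tool_rot: [-3.141, -0.0, 1.936]
contact_force: [0.9, 0.1, -0.1]
opening: 0.0562
grip_force: 0.0
```

```bash
python3 - <<'E'
from h import *
goto([*on(.065),.10],np.pi/2+Y)
E
```

```text
pos [0.3864 0.2781 0.205 ] rot [-3.1414e+00 -1.0000e-04  1.9360e+00] F [ 0.95  0.08 -0.12] t 0.6
shift [-0.3142  0.1039  0.105 ] turn [-2.000e-04 -0.000e+00  4.603e-01]
```

Emit:
{"method": "arm_command", "body": {
  "moves": [
    [[-0.314,0.104,0.09],[0,0,0.455],0],
    [[-0.314,0.104,0.09],[0,0,0.455],0],
    [[-0.314,0.104,0.09],[0,0,0.455],0],
    [[-0.314,0.104,0.09],[0,0,0.455],0],
    [[-0.314,0.104,0.09],[0,0,0.455],0]
  ]
}}

```text
time: 1.1
tool_pos: [0.5402, 0.0921, 0.1389]
tool_rot: [-3.141, -0.0, 1.486]
contact_force: [0.7, 1.7, 0.1]
opening: 0.0165
grip_force: 0.0
```

Emit:
{"method": "arm_command", "body": {
  "moves": [
    [[0,0,0],[0,0,0],0],
    [[0,0,0],[0,0,0],0],
    [[0,0,0],[0,0,0],0],
    [[0,0,0],[0,0,0],0],
    [[0,0,0],[0,0,0],0]
  ]
}}

```text
time: 1.6
tool_pos: [0.539, 0.0951, 0.1403]
tool_rot: [3.141, -0.0, 1.489]
contact_force: [-1.0, -0.3, 0.8]
opening: 0.0004
grip_force: 0.0
```

```bash
python3 - <<'E'
from h import *
goto([*on(.065),.055],np.pi/2+Y)
E
```

```text
pos [0.539  0.0951 0.1403] rot [ 3.1408e+00 -3.0000e-04  1.4887e+00] F [-0.98 -0.35  0.82] t 1.6
shift [-0.0685  0.0623  0.0853] turn [ 0.0008 -0.0003  0.013 ]
```

Emit:
{"method": "arm_command", "body": {
  "moves": [
    [[-0.05,0.045,0.04],[0,0,0.013],0],
    [[-0.0685,0.0623,0.075],[0,0,0.013],0],
    [[-0.0685,0.0623,0.085],[0,0,0.013],0],
    [[-0.0685,0.0623,0.085],[0,0,0.013],0],
    [[-0.0685,0.0623,0.085],[0,0,0.013],0]
  ]
}}

```text
time: 2.1
tool_pos: [0.5953, 0.0212, 0.055]
tool_rot: [-3.141, -0.0, 1.474]
contact_force: [0.0, 0.3, 1.2]
opening: 0.0008
grip_force: 0.0
```

Emit:
{"method": "arm_command", "body": {
  "moves": [
    [[0,0,0.003],[0,0,0],0],
    [[0,0,0.007],[0,0,0],0],
    [[0,0,0.0095],[0,0,0],0],
    [[0,0,0.0095],[0,0,0],0],
    [[0,0,0.0095],[0,0,0],0]
  ]
}}

```text
time: 2.6
tool_pos: [0.5957, 0.0206, 0.0454]
tool_rot: [3.141, -0.0, 1.474]
contact_force: [-0.5, 0.8, 0.1]
opening: 0.0004
grip_force: 0.0
```

```bash
python3 - <<'E'
from h import *
goto([*on(.065),.0405],np.pi/2+Y)
E
```

```text
pos [0.5957 0.0206 0.0454] rot [ 3.1413e+00 -1.0000e-04  1.4741e+00] F [-0.47  0.81  0.11] t 2.6
shift [ 0.0011 -0.0003  0.0049] turn [ 0.0003 -0.0001 -0.0016]
```

Press gently in steps.

Emit:
{"method": "arm_command", "body": {
  "moves": [
    [[0,0,0.002],[0,0,0],0],
    [[0,0,0.004],[0,0,0],0],
    [[0,0,0.005],[0,0,0],0],
    [[0,0,0.005],[0,0,0],0],
    [[0,0,0.005],[0,0,0],0]
  ]
}}

```text
time: 3.1
tool_pos: [0.5959, 0.0204, 0.0402]
tool_rot: [3.141, -0.0, 1.474]
contact_force: [-0.5, 0.2, 1.5]
opening: 0.001
grip_force: 0.6
```

Emit:
{"method": "arm_command", "body": {
  "moves": [
    [[0,0,0.0002],[0,0,0],0],
    [[0,0,0.0003],[0,0,0],0],
    [[0,0,0.0005],[0,0,0],0],
    [[0,0,0.0005],[0,0,0],0],
    [[0,0,0.0005],[0,0,0],0]
  ]
}}

```text
time: 3.6
tool_pos: [0.5959, 0.0204, 0.0397]
tool_rot: [3.141, -0.0, 1.474]
contact_force: [0.2, 0.1, 1.0]
opening: 0.0006
grip_force: 0.7
```

Emit:
{"method": "arm_command", "body": {
  "moves": [
    [[0,0,0.0005],[0,0,0],0],
    [[0,0,0.001],[0,0,0],0],
    [[0,0,0.0015],[0,0,0],0],
    [[0,0,0.002],[0,0,0],0],
    [[0,0,0.002],[0,0,0],0]
  ]
}}

```text
time: 4.1
tool_pos: [0.5959, 0.0204, 0.0377]
tool_rot: [3.141, -0.0, 1.474]
contact_force: [1.4, 0.2, 2.2]
opening: 0.0004
grip_force: 1.0
```

Emit:
{"method": "arm_command", "body": {
  "moves": [
    [[0,0,-0.013],[0,0,0],0],
    [[-0.03,0,-0.013],[0,0,0],0],
    [[-0.045,0,-0.013],[0,0,0],0],
    [[-0.045,0,-0.005],[0,0,0],0],
    [[-0.045,0,-0.0035],[0,0,0],0]
  ]
}}

```text
time: 4.6
tool_pos: [0.5907, -0.0244, 0.0402]
tool_rot: [-3.14, -0.0, 1.472]
contact_force: [-0.5, -0.8, 1.3]
opening: 0.0008
grip_force: 0.6
```

Emit:
{"method": "arm_command", "body": {
  "moves": [
    [[0,0,0.0005],[0,0,0],0],
    [[0,0,0.001],[0,0,0],0],
    [[0,0,0.001],[0,0,0],0],
    [[0,0,0.001],[0,0,0],0],
    [[0,0,0.001],[0,0,0],0]
  ]
}}

```text
time: 5.1
tool_pos: [0.5915, -0.0239, 0.0403]
tool_rot: [3.141, -0.0, 1.474]
contact_force: [-0.6, 0.8, 1.1]
opening: 0.001
grip_force: 0.6
```

Emit:
{"method": "arm_command", "body": {
  "moves": [
    [[0,0,0.0005],[0,0,0],0],
    [[0,0,0.001],[0,0,0],0],
    [[0,0,0.0015],[0,0,0],0],
    [[0,0,0.0015],[0,0,0],0],
    [[0,0,0.0015],[0,0,0],0]
  ]
}}

```text
time: 5.6
tool_pos: [0.5915, -0.0244, 0.0387]
tool_rot: [3.141, -0.0, 1.474]
contact_force: [0.5, 0.7, 1.8]
opening: 0.0005
grip_force: 0.8
```

Emit:
{"method": "arm_command", "body": {
  "moves": [
    [[0,0,-0.011],[0,0,0],0],
    [[-0.03,0,-0.011],[0,0,0],0],
    [[-0.045,0,-0.011],[0,0,0],0],
    [[-0.045,0,-0.004],[0,0,0],0],
    [[-0.045,0,-0.0025],[0,0,0],0]
  ]
}}

```text
time: 6.1
tool_pos: [0.5867, -0.0697, 0.0407]
tool_rot: [-3.141, 0.0, 1.473]
contact_force: [-3.0, -4.3, 9.0]
opening: 0.0005
grip_force: 4.2
```

Emit:
{"method": "arm_command", "body": {
  "moves": [
    [[0,0,0.0005],[0,0,0],0],
    [[0,0,0.001],[0,0,0],0],
    [[0,0,0.001],[0,0,0],0],
    [[0,0,0.001],[0,0,0],0],
    [[0,0,0.001],[0,0,0],0]
  ]
}}

```text
time: 6.6
tool_pos: [0.587, -0.0693, 0.0408]
tool_rot: [3.141, 0.001, 1.475]
contact_force: [-3.1, -5.8, 7.6]
opening: 0.0004
grip_force: 3.8
```

Firm at s≈-26, so the bar is at -15, -30 or -45. Next I'll probe s≈+3 and s≈-57.

Emit:
{"method": "arm_command", "body": {
  "moves": [
    [[0,0,-0.011],[0,0,0],0],
    [[0.02,0,-0.011],[0,0,0],0],
    [[0.03,0,-0.011],[0,0,0],0],
    [[0.03,0,-0.004],[0,0,0],0],
    [[0.03,0,-0.0015],[0,0,0],0]
  ]
}}

```text
time: 7.1
tool_pos: [0.5895, -0.0386, 0.0408]
tool_rot: [-3.14, -0.0, 1.475]
contact_force: [-1.5, 4.1, 7.6]
opening: 0.0003
grip_force: 3.7
```

Emit:
{"method": "arm_command", "body": {
  "moves": [
    [[0,0,0.0005],[0,0,0],0],
    [[0,0,0.001],[0,0,0],0],
    [[0,0,0.001],[0,0,0],0],
    [[0,0,0.001],[0,0,0],0],
    [[0,0,0.001],[0,0,0],0]
  ]
}}

```text
time: 7.6
tool_pos: [0.5896, -0.039, 0.0409]
tool_rot: [-3.141, -0.001, 1.473]
contact_force: [-1.8, 4.3, 6.8]
opening: 0.0006
grip_force: 3.2
```

Emit:
{"method": "arm_command", "body": {
  "moves": [
    [[0,0,-0.011],[0,0,0],0],
    [[-0.04,0,-0.011],[0,0,0],0],
    [[-0.06,0,-0.011],[0,0,0],0],
    [[-0.06,0,-0.004],[0,0,0],0],
    [[-0.06,0,-0.001],[0,0,0],0]
  ]
}}

```text
time: 8.1
tool_pos: [0.5836, -0.0995, 0.0411]
tool_rot: [-3.141, -0.0, 1.472]
contact_force: [-0.7, -0.2, 1.0]
opening: 0.0002
grip_force: 0.5
```

Emit:
{"method": "arm_command", "body": {
  "moves": [
    [[0,0,0.0005],[0,0,0],0],
    [[0,0,0.001],[0,0,0],0],
    [[0,0,0.001],[0,0,0],0],
    [[0,0,0.001],[0,0,0],0],
    [[0,0,0.001],[0,0,0],0]
  ]
}}

```text
time: 8.6
tool_pos: [0.5842, -0.0986, 0.0408]
tool_rot: [3.141, -0.0, 1.474]
contact_force: [0.6, 0.5, 0.3]
opening: 0.0003
grip_force: 0.5
```

Soft at +19 and -56, firm at +4 and -26, so the bar is at tray y = -15. Next I go to the tall post.

Emit:
{"method": "arm_command", "body": {
  "moves": [
    [[0,0,-0.05],[0,0,0],0.0918],
    [[0.02,-0.01,-0.1],[0,0,0],0.0918],
    [[0.413,-0.151,-0.18],[0,0,0],0.0918],
    [[0.413,-0.151,-0.18],[0,0,0],0.0918],
    [[0.413,-0.151,-0.18],[0,0,0],0.0918]
  ]
}}

```text
time: 9.1
tool_pos: [0.5402, 0.064, 0.1667]
tool_rot: [3.14, -0.0, 1.473]
contact_force: [1.3, -0.1, 0.9]
opening: 0.0358
grip_force: 0.0
```

```bash
python3 - <<'E'
from h import *
goto([.4735,.3265,.22],np.pi/2+Y)
E
```

```text
pos [0.5402 0.064  0.1667] rot [ 3.1405e+00 -3.0000e-04  1.4729e+00] F [ 1.27 -0.13  0.92] t 9.1
shift [ 0.2547 -0.092  -0.0533] turn [ 0.0011 -0.0003 -0.0028]
```

Emit:
{"method": "arm_command", "body": {
  "moves": [
    [[0.255,-0.092,-0.055],[0,0,0],0.0918],
    [[0.255,-0.092,-0.055],[0,0,0],0.0918],
    [[0.255,-0.092,-0.055],[0,0,0],0.0918],
    [[0.255,-0.092,-0.055],[0,0,0],0.0918],
    [[0.255,-0.092,-0.055],[0,0,0],0.0918]
  ]
}}

```text
time: 9.6
tool_pos: [0.4794, 0.302, 0.2162]
tool_rot: [3.141, -0.0, 1.474]
contact_force: [1.4, 0.2, -0.0]
opening: 0.0753
grip_force: 0.0
```

Emit:
{"method": "arm_command", "body": {
  "moves": [
    [[0.025,-0.01,0],[0,0,0],0.0918],
    [[0.025,-0.01,0],[0,0,0],0.0918],
    [[0.025,-0.01,0],[0,0,0],0.0918],
    [[0.025,-0.01,0],[0,0,0],0.0918],
    [[0.025,-0.01,0],[0,0,0],0.0918]
  ]
}}

```text
time: 10.1
tool_pos: [0.4732, 0.3247, 0.2155]
tool_rot: [-3.141, 0.0, 1.472]
contact_force: [0.7, 0.3, 0.1]
opening: 0.092
grip_force: 0.0
```

```bash
python3 - <<'E'
from h import *
goto([.4735,.3265,.18],np.pi/2+Y)
m=robot.camera_model("wrist"); im=robot.read_camera("wrist"); cv2.imwrite("pics/w1.png",im[:,:,::-1])
print(proj(m,[[.4735,.3265,.12],[.4735,.3265,.01]])); np.savez("w1.npz",**m)
E
```

```text
pos [0.4732 0.3247 0.2155] rot [-3.1415e+00  3.0000e-04  1.4720e+00] F [0.72 0.32 0.11] t 10.1
shift [0.0019 0.0001 0.0355] turn [-0.0001  0.0003 -0.0037]
[[277.09122132 215.32576682]
 [277.34663939 191.45084343]]
```

View pics/w1.png

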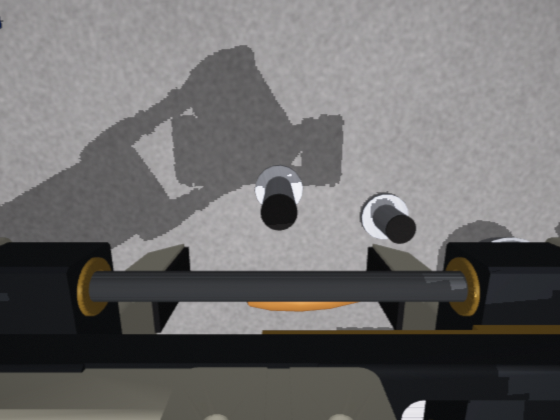

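The wrist view shows the tall post's top at (279,211) and its foot at (279,188). That is about 2 to 3 mm from the prediction, so I correct to (0.475, 0.3285) and descend.

Emit:
{"method": "arm_command", "body": {
  "moves": [
    [[0.004,0.0015,0.04],[0,0,0],0.0918],
    [[0.004,0.0015,0.08],[0,0,0],0.0918],
    [[0.004,0.0015,0.12],[0,0,0],0.0918],
    [[0.004,0.0015,0.139],[0,0,0],0.0918],
    [[0.004,0.0015,0.139],[0,0,0],0.0918]
  ]
}}

```text
time: 10.65
tool_pos: [0.4731, 0.3279, 0.0736]
tool_rot: [-3.136, 0.004, 1.472]
contact_force: [-0.9, 0.1, -0.7]
opening: 0.0921
grip_force: 0.0
```

Emit:
{"method": "arm_command", "body": {
  "moves": [
    [[0,0,0],[0,0,0],0.0],
    [[0,0,0],[0,0,0],0.0],
    [[0,0,0],[0,0,0],0.0],
    [[0,0,0],[0,0,0],0.0],
    [[0,0,0],[0,0,0],0.0]
  ],
  "squeeze": 30
}}

```text
time: 11.15
tool_pos: [0.4749, 0.3299, 0.0773]
tool_rot: [3.141, -0.001, 1.474]
contact_force: [0.4, 0.6, 0.9]
opening: 0.0565
grip_force: 0.0
```

Emit:
{"method": "arm_command", "body": {
  "moves": [
    [[0,0,0],[0,0,0],0.0],
    [[0,0,0],[0,0,0],0.0],
    [[0,0,0],[0,0,0],0.0],
    [[0,0,0],[0,0,0],0.0],
    [[0,0,0],[0,0,0],0.0]
  ]
}}

```text
time: 11.65
tool_pos: [0.4744, 0.3297, 0.0766]
tool_rot: [-3.141, 0.0, 1.474]
contact_force: [-0.4, 0.6, 1.0]
opening: 0.0295
grip_force: 30.0
```

Gripped. Lift straight up.

Emit:
{"method": "arm_command", "body": {
  "moves": [
    [[0,0,-0.02],[0,0,0],0.0],
    [[0,0,-0.05],[0,0,0],0.0],
    [[0,0,-0.08],[0,0,0],0.0],
    [[0,0,-0.1],[0,0,0],0.0],
    [[0,0,-0.11],[0,0,0],0.0]
  ],
  "squeeze": 40
}}

```text
time: 12.15
tool_pos: [0.4747, 0.3297, 0.1873]
tool_rot: [3.141, -0.0, 1.474]
contact_force: [0.8, 0.6, -7.5]
opening: 0.0295
grip_force: 40.0
```

```bash
python3 - <<'E'
from h import *
print(on(-.0145));goto([*on(-.0145),.19],np.pi/2+Y)
E
```

```text
[ 0.58802283 -0.05743445]
pos [0.4747 0.3297 0.1873] rot [ 3.1411e+00 -3.0000e-04  1.4738e+00] F [ 0.76  0.57 -7.54] t 12.15
shift [-0.3743  0.1503 -0.0027] turn [ 0.0005 -0.0003 -0.0019]
```

Emit:
{"method": "arm_command", "body": {
  "moves": [
    [[-0.02,0.008,0],[0,0,0],0],
    [[-0.05,0.02,0],[0,0,0],0],
    [[-0.09,0.036,0],[0,0,0],0],
    [[-0.13,0.052,0],[0,0,0],0],
    [[-0.17,0.068,0],[0,0,0],0]
  ]
}}

```text
time: 12.65
tool_pos: [0.525, 0.1523, 0.1848]
tool_rot: [-3.138, 0.001, 1.474]
contact_force: [0.4, 0.3, -7.7]
opening: 0.0292
grip_force: 40.0
```

Emit:
{"method": "arm_command", "body": {
  "moves": [
    [[-0.04,0.016,0],[0,0,0],0],
    [[-0.08,0.032,0],[0,0,0],0],
    [[-0.12,0.048,0],[0,0,0],0],
    [[-0.15,0.06,0],[0,0,0],0],
    [[-0.17,0.068,0],[0,0,0],0]
  ]
}}

```text
time: 13.15
tool_pos: [0.5765, -0.0246, 0.1845]
tool_rot: [-3.138, 0.0, 1.472]
contact_force: [0.2, 0.3, -7.9]
opening: 0.0294
grip_force: 40.0
```

Emit:
{"method": "arm_command", "body": {
  "moves": [
    [[-0.015,0.006,0],[0,0,0],0],
    [[-0.025,0.01,0],[0,0,0],0],
    [[-0.034,0.014,0],[0,0,0],0],
    [[-0.034,0.014,0],[0,0,0],0],
    [[-0.034,0.014,0],[0,0,0],0]
  ]
}}

```text
time: 13.65
tool_pos: [0.5875, -0.0563, 0.1864]
tool_rot: [-3.141, -0.001, 1.474]
contact_force: [0.7, -0.8, -8.9]
opening: 0.0292
grip_force: 40.0
```

```bash
python3 - <<'E'
from h import *
goto([*on(-.0145),.125],np.pi/2+Y)
for n in("top","side"):
    im=robot.read_camera(n);m=robot.camera_model(n)
    p=proj(m,[[.588,-.0574,.12]])[0].astype(int);c=im[p[1]-50:p[1]+50,p[0]-65:p[0]+65,::-1]
    cv2.imwrite(f"pics/{n}2.png",cv2.resize(c,None,fx=3,fy=3,interpolation=2)); print(p)
cv2.imwrite("pics/c2.png",np.hstack([cv2.imread("pics/top2.png"),cv2.imread("pics/side2.png")]))
E
```

```text
pos [ 0.5875 -0.0563  0.1864] rot [-3.1410e+00 -7.0000e-04  1.4743e+00] F [ 0.69 -0.75 -8.86] t 13.65
shift [-0.0012  0.0007  0.0614] turn [-0.0006 -0.0007 -0.0014]
[285 180]
[299 192]
```

View pics/c2.png

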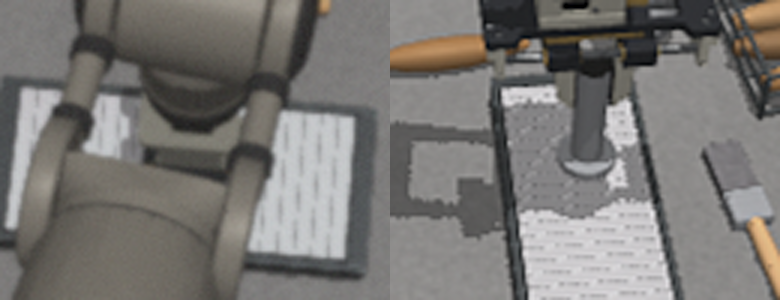

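The picture shows the post held upright in the gripper over the cover. Next I lower it to just above the cover.

Emit:
{"method": "arm_command", "body": {
  "moves": [
    [[-0.001,0.0007,0.015],[0,0,0],0],
    [[-0.001,0.0007,0.035],[0,0,0],0],
    [[-0.001,0.0007,0.055],[0,0,0],0],
    [[-0.001,0.0007,0.063],[0,0,0],0],
    [[-0.001,0.0007,0.063],[0,0,0],0]
  ]
}}

```text
time: 14.25
tool_pos: [0.5875, -0.0574, 0.1226]
tool_rot: [-3.139, -0.001, 1.475]
contact_force: [-0.2, 0.4, -7.7]
opening: 0.0291
grip_force: 40.0
```

Emit:
{"method": "arm_command", "body": {
  "moves": [
    [[0,0,0.001],[0,0,0],0],
    [[0,0,0.002],[0,0,0],0],
    [[0,0,0.002],[0,0,0],0],
    [[0,0,0.002],[0,0,0],0],
    [[0,0,0.002],[0,0,0],0]
  ]
}}

```text
time: 14.75
tool_pos: [0.5884, -0.0582, 0.1219]
tool_rot: [3.141, -0.0, 1.474]
contact_force: [-0.2, 0.5, -6.9]
opening: 0.0294
grip_force: 40.0
```

Emit:
{"method": "arm_command", "body": {
  "moves": [
    [[0,0,0.001],[0,0,0],0],
    [[0,0,0.002],[0,0,0],0],
    [[0,0,0.003],[0,0,0],0],
    [[0,0,0.003],[0,0,0],0],
    [[0,0,0.003],[0,0,0],0]
  ]
}}

```text
time: 15.25
tool_pos: [0.5883, -0.0581, 0.1186]
tool_rot: [-3.142, -0.0, 1.474]
contact_force: [-0.5, -0.1, -6.7]
opening: 0.0295
grip_force: 40.0
```

Emit:
{"method": "arm_command", "body": {
  "moves": [
    [[0,0,0.0003],[0,0,0],0],
    [[0,0,0.0006],[0,0,0],0],
    [[0,0,0.001],[0,0,0],0],
    [[0,0,0.001],[0,0,0],0],
    [[0,0,0.001],[0,0,0],0]
  ]
}}

```text
time: 15.75
tool_pos: [0.5883, -0.0581, 0.1178]
tool_rot: [3.141, -0.0, 1.474]
contact_force: [-1.4, 0.1, -4.6]
opening: 0.0294
grip_force: 40.0
```

Contact is starting. I continue in 0.5 mm steps until the weight is off the hand.

Emit:
{"method": "arm_command", "body": {
  "moves": [
    [[0,0,0.0002],[0,0,0],0],
    [[0,0,0.0004],[0,0,0],0],
    [[0,0,0.0005],[0,0,0],0],
    [[0,0,0.0005],[0,0,0],0],
    [[0,0,0.0005],[0,0,0],0]
  ]
}}

```text
time: 16.25
tool_pos: [0.5883, -0.0581, 0.1174]
tool_rot: [3.141, -0.0, 1.474]
contact_force: [-1.7, -0.1, -0.8]
opening: 0.0295
grip_force: 40.0
```

```bash
python3 - <<'E'
from h import *
s=robot.observe();print(s["contact_force"],s["torque"],s["tool_pos"])
E
```

```text
[-1.6853024  -0.14570615 -0.75457765] [-0.00416585  0.51656208 -0.08208882] [ 0.58834691 -0.05810519  0.11737936]
```

It carries 7 N at about 1.2 mm of sink, so it is over the bar. Ease the grip, then open.

Emit:
{"method": "arm_command", "body": {
  "moves": [
    [[0,0,0],[0,0,0],0.0],
    [[0,0,0],[0,0,0],0.0],
    [[0,0,0],[0,0,0],0.0],
    [[0,0,0],[0,0,0],0.0],
    [[0,0,0],[0,0,0],0.0]
  ],
  "squeeze": 3
}}

```text
time: 16.75
tool_pos: [0.5884, -0.0582, 0.1173]
tool_rot: [3.141, -0.0, 1.474]
contact_force: [-2.2, 0.7, 0.5]
opening: 0.0301
grip_force: 3.0
```

Emit:
{"method": "arm_command", "body": {
  "moves": [
    [[0,0,0],[0,0,0],0.032],
    [[0,0,0],[0,0,0],0.036],
    [[0,0,0],[0,0,0],0.045],
    [[0,0,0],[0,0,0],0.06],
    [[0,0,0],[0,0,0],0.08]
  ]
}}

```text
time: 17.25
tool_pos: [0.5884, -0.0582, 0.1171]
tool_rot: [3.141, -0.0, 1.474]
contact_force: [-0.9, 0.1, 0.4]
opening: 0.0554
grip_force: 0.0
```

Emit:
{"method": "arm_command", "body": {
  "moves": [
    [[0,0,0],[0,0,0],0.09],
    [[0,0,0],[0,0,0],0.09],
    [[0,0,0],[0,0,0],0.09],
    [[0,0,0],[0,0,0],0.09],
    [[0,0,-0.01],[0,0,0],0.09]
  ]
}}

```text
time: 17.75
tool_pos: [0.5874, -0.0579, 0.1262]
tool_rot: [-3.139, -0.0, 1.474]
contact_force: [0.2, -0.5, -0.3]
opening: 0.0893
grip_force: 0.0
```

Emit:
{"method": "arm_command", "body": {
  "moves": [
    [[0,0,-0.04],[0,0,0],0.09],
    [[0,0,-0.08],[0,0,0],0.09],
    [[0,0,-0.11],[0,0,0],0.09],
    [[0.04,0,-0.12],[0,0,0],0.09],
    [[0.08,0,-0.12],[0,0,0],0.09]
  ]
}}

```text
time: 18.25
tool_pos: [0.5972, 0.0214, 0.2507]
tool_rot: [3.136, -0.0, 1.471]
contact_force: [0.8, -0.2, -0.8]
opening: 0.0895
grip_force: 0.0
```

Emit:
{"method": "arm_command", "body": {
  "moves": [
    [[0.05,0,0],[0,0,0],0.09],
    [[0.1,0,0],[0,0,0],0.09],
    [[0.14,0,0],[0,0,0],0.09],
    [[0.15,0,0],[0,0,0],0.09],
    [[0.15,0,0],[0,0,0],0.09]
  ]
}}

```text
time: 18.75
tool_pos: [0.6104, 0.1723, 0.2474]
tool_rot: [3.141, -0.0, 1.477]
contact_force: [-0.2, -0.1, 0.2]
opening: 0.0901
grip_force: 0.0
```

```bash
python3 - <<'E'
from h import *
for n in("top","side"):
    im=robot.read_camera(n);m=robot.camera_model(n)
    p=proj(m,[[.588,-.0574,.1]])[0].astype(int);c=im[p[1]-50:p[1]+50,p[0]-65:p[0]+65,::-1]
    cv2.imwrite(f"pics/{n}3.png",cv2.resize(c,None,fx=3,fy=3,interpolation=2))
    print(n,((proj(m,[[.588,-.0581,.161],[.588,-.0581,.046]])-p+[65,50])*3).round())
cv2.imwrite("pics/c3.png",np.hstack([cv2.imread("pics/top3.png"),cv2.imread("pics/side3.png")]))
E
```

```text
top [[197. 135.]
 [197. 166.]]
side [[200. 105.]
 [193. 189.]]
```

View pics/c3.png

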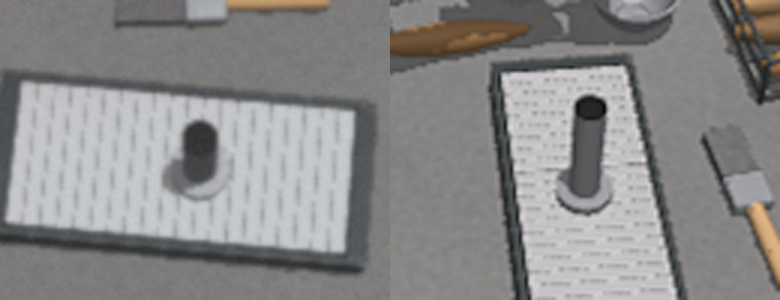

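The post stands upright on the cover, with its top at (200,135) in the top crop and (201,108) in the side crop, as predicted. The gripper is clear, so I hand in.

```bash
python3 -c "
from cell import robot
print(robot.hand_in())"
```

```text
the job is handed in; nothing more can be done
None
```

I found the bar under the slat joint at tray y ≈ -15 mm, stood the tall post upright over it with about 1.2 mm of sink, let go, and handed the job in; the hand-in returned no verdict.

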